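Run a fingertip along the supplies box to shut its lids

ROBOT

A 6-joint arm with a two-finger parallel gripper is mounted at the origin on the work surface. World frame = base frame: x ahead of the robot, y to its left, z up, the work surface at z = 0. Lengths are in m, angles in rad, forces in N, time in s.
With the tool pointing down it reaches from about 0.35 to 0.775 m from the base axis. Payload 5.5 kg.
Tool frame: the origin (TCP) lies between the finger pads; the fingertips stand 22 mm ahead of it and the grasp point (between the pads) lies 3 mm ahead of it (env.finger_overhang is the distance from the TCP to the fingertips, in m); y points along the fingers, x is the direction in which the jaws open and shut, and the axes are right-handed (so a half turn about y gives the same grasp; the last joint's range is limited). The gripper opens to 85 mm and grips with 20 to 120 N. Pads are 22 mm wide; open, the fingers measure 114 mm over their backs; the gripper's body (76 mm by 85 mm) begins 54 mm behind the grasp point. The pads swing forward as they close: fully open they stand 13 mm farther back than shut.
Start: joints at [-1.278, 0.313, 0.046, 1.304, 0, 1.431], TCP at [0.241, -0.522, 0.253] pointing down, gripper open.
Joint ranges: [-2.76, 2.76], [-0.86, 1.69], [-1.03, 1.26], [-2.2, 2.34], [-1.47, 1.5], [-3.14, 3.14]. Speed limits (rad/s): [2.57, 2.57, 3.14, 3.14, 3.14, 3.14].

INTERFACE

Orientations are given as a unit quaternion [w, x, y, z].
In Python, from workcell import monitor, cams, job, env gives the robot as it stands.
- The arm moves only by the tool drive_tool, never from a script. Its argument "plan" is text: rows parted by semicolons, each of 7 numbers parted by spaces: the opening, from -1 (shut) to 1 (fully open), then the shift along the tool's x, y, z in mm, then the turn, a rotation vector about the tool's x, y, z in degrees. In form: gripper x y z rx ry rz; .... A call has 1 to 8 rows; each row shifts and turns the pose as measured when the row begins, along the tool's axes as they then stand; what a row does not reach is not made up. A row lasts 1/8 s, in which the tool goes at most 62.5 mm and 10.7 degrees, less where a joint would pass 70% of its speed; a pose out of reach is approached as far as the arm can. A call is refused whole if a number of a shift passes 62.5 or a number of a turn 10.7, either way. A call with a gripper value outside its range is refused whole. The fingers move at their own pace and stop on an object; "grip_force" is the grip in N (left out, the last holds). Time passes only in rows, so rows that do not move let the fingers close. It gives the time, the measured TCP pose, the force and the opening at its end, in the units of the state.
- monitor.get_state(): the state, without advancing time (a new reading comes with each control period).
- cams.read_camera(name): name is "scene" or "top" or "wrist"; returns (picture, depth): 420x560x3 uint8, red, green, blue; 420x560 float32, m along the optical axis (not along the pixel's ray), 0 where there is no reading.
- cams.calibration(name): a dict with "fx", "fy", "cx", "cy" (pixels), "R" (3x3) and "t" (3): a world point X has camera coordinates R X + t. Camera axes: x right, y down, z forward; pixel columns grow to the right and rows downward; lengths in m; the calibration is good to about 2 mm. The wrist camera is an equidistant fisheye: a pixel r from the principal point sees the ray r / f radians off the axis. A picture is of the moment at which its call begins: read the wrist's pose just before it. calibration takes no time and is no camera call; for the wrist camera it gives the pose at the moment of the call.
- job.hand_in(): hands the job in, once; it reports no verdict.
The state is a dict: "clock": time; "joint_pos": joint angles; "qvel": joint speeds; "tau": joint torques, N m; "tcp_pos": TCP position; "orientation": TCP orientation; "wrist_force": force on the tool from outside, world axes, zero at the start; "ft_torque": the same for the moment, N m; "finger_gap": finger opening in m.
Only numpy, scipy, OpenCV 4.12 (cv2) and the standard library are available. Lean on these libraries where they do the work, as an engineer would, in place of code of your own. Each camera call takes 0.05 s, during which the arm holds its last target.

TASK

Shut the supplies box by running your fingertips lightly along its row of five open lids, starting at the end the lids lean towards: push each lid over and down flat with the fingertips, one after the other along the row, until all five lie flush. Touch the lids only lightly, never lift the box or shove it along the desk, leave the tube rack, cup, jar and bottle as they stand, and finish with the hand clear.

Things in the scene. Friction and masses are not known exactly. Their poses are not given: they have to be found in the camera images.
- box: grey plastic supplies box, loose on the desk, 0.7 to 1.2 kg, 64 (x) by 194 (y) by 40 mm high: five cells in a row along its y axis, centres at y = -76, -38, 0, 38, 76 mm. Origin: centre of the underside; z up. Each cell has a white lid, hinged on its -y wall; at the start all stand open, leaning 5 to 20 degrees past upright towards -y, free edges up to 73 mm above the desk
- lid1 (a joint): angle (rad) of the first lid from the box's -y end: 0 shut flat, 1.57 upright, up to 1.95 leaning to -y. Plate 60 (x) by 33 by 3 mm, thumb tab 6 mm past the box's -x side. Hinge along the box's x at y = -92.5, z = 40 mm; shut, it reaches 33 mm in +y, top 43 mm above the desk. Stiff hinge: stays where left, moves with under 1 N at the free edge; a push in +y folds it shut
- lid2 (a joint): angle (rad) of the second lid from the box's -y end, like lid1: 0 shut flat, 1.57 upright; hinge at y = -54.5 mm in the box's frame
- lid3 (a joint): angle (rad) of the third lid from the box's -y end, like lid1: 0 shut flat, 1.57 upright; hinge at y = -16.5 mm in the box's frame
- lid4 (a joint): angle (rad) of the fourth lid from the box's -y end, like lid1: 0 shut flat, 1.57 upright; hinge at y = 21.5 mm in the box's frame
- lid5 (a joint): angle (rad) of the fifth lid from the box's -y end, like lid1: 0 shut flat, 1.57 upright; hinge at y = 59.5 mm in the box's frame
- rack: bystander: black tube rack 62 by 132 mm with purple-capped sample tubes, 91 mm high, loose; origin at the centre of the underside
- cup: bystander: empty paper cup, 72 mm across, 88 mm high, light and loose; origin at the centre of the underside
- jar: bystander: small sample jar, 44 mm across, 58 mm high, loose; origin at the centre of the underside
- bottle: bystander: white antiseptic bottle, 68 mm across, 190 mm high, loose; origin at the centre of the underside
There are look-alikes about, which are no part of the job. Leave any turquoise look-alike of the box alone.

How it is judged:
By the outcome, as a careful person would: the job done as asked, in the order asked, and still so for the second after the job is handed in, with the robot touching nothing.
It also fails if it takes over 40 s, if anything falls off the work surface, if the arm or the gripper's body presses on something with over 40 N, if the wrist force passes 120 N, or if a joint passes its speed limit or range.

## Working session

There is one attempt and no reset: what is moved stays moved. The work goes in short steps, Python scripts to look and compute and a tool call to move; the robot and the scene stay as the last step left them, time stands still between calls to the robot, and variables do not carry over. Pictures are saved under pics/ and viewed, and the job is handed in when it is done.

Besides the shell and the picture viewer there is one more tool, called as name(argument=value, ...) on one line, values as JSON. drive_tool: Moves the arm, as the interface text tells. Its arguments: {"type":"object","properties":{"plan":{"type":"string"},"grip_force":{"type":"number"}},"required":["plan"]}

```bash
mkdir -p pics; ls; python3 - <<'E'
from workcell import monitor, cams, job, env
import cv2,numpy as np
s=monitor.get_state()
for k,v in s.items(): print(k,np.round(v,3))
print(env.finger_overhang)
for n in ["scene","top","wrist"]:
    im,d=cams.read_camera(n); c=cams.calibration(n)
    cv2.imwrite(f"pics/{n}0.png",im[:,:,::-1]); np.savez(f"{n}0.npz",im=im,d=d,**c)
    print(n,{k:np.round(v,3).tolist() for k,v in c.items()})
E
```

```text
pics
clock 0.0
joint_pos [-1.278  0.314  0.045  1.304  0.     1.431]
qvel [ 0.001 -0.002 -0.    -0.002  0.002 -0.001]
tau [ 1.0000e-03 -4.8063e+01  2.9853e+01  1.9000e-02  0.0000e+00  0.0000e+00]
tcp_pos [ 0.241 -0.522  0.252]
orientation [ 0.596 -0.595  0.381 -0.38 ]
wrist_force [-0.728  1.002  0.411]
ft_torque [ 0.038  0.001 -0.025]
finger_gap 0.085
0.022
scene {'fx': 425.052, 'fy': 425.052, 'cx': 285.777, 'cy': 213.888, 'R': [[0.871, 0.491, -0.017], [0.322, -0.596, -0.735], [-0.371, 0.635, -0.677]], 't': [-0.463, -0.167, 1.516]}
top {'fx': 397.427, 'fy': 397.427, 'cx': 279.175, 'cy': 208.391, 'R': [[0.008, -1.0, -0.006], [-0.982, -0.007, -0.186], [0.186, 0.007, -0.982]], 't': [-0.03, 0.525, 1.023]}
wrist {'fx': 325.192, 'fy': 325.192, 'cx': 283.697, 'cy': 208.695, 'R': [[0.42, -0.908, -0.001], [-0.858, -0.397, 0.325], [-0.295, -0.136, -0.946]], 't': [-0.573, -0.042, 0.38]}
```

View pics/scene0.png

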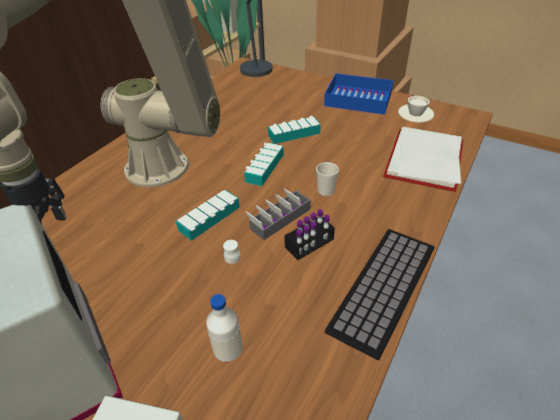

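View pics/top0.png

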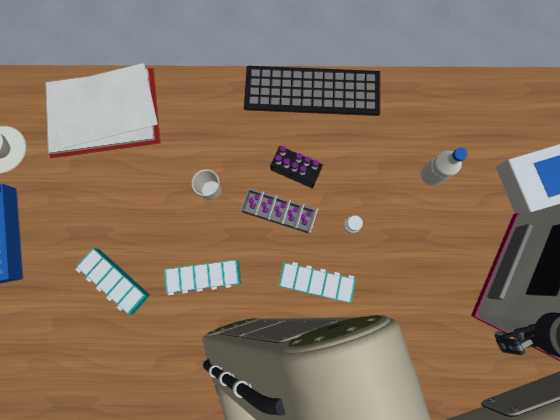

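View pics/wrist0.png

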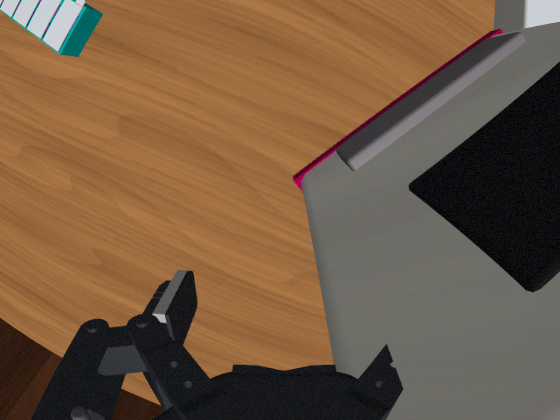

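Candidates (top view): the grey open box at (280,211). The turquoise look-alikes at (317,282), (202,277) and (112,281) are excluded by colour and because their lids are shut. Next is a close crop and a measurement.

```bash
cat > h.py <<'E'
import numpy as np,cv2
def load(n): return dict(np.load(n))
def cloud(z):
    d=z['d'];h,w=d.shape;v,u=np.mgrid[:h,:w]
    P=np.stack([(u-z['cx'])/z['fx']*d,(v-z['cy'])/z['fy']*d,d],-1)
    return (P-z['t'])@z['R']
E
python3 - <<'E'
from h import *
a=load('top0.npz');b=load('scene0.npz')
c1=cv2.resize(a['im'][180:240,230:330],None,fx=6,fy=6,interpolation=cv2.INTER_CUBIC)
c2=cv2.resize(b['im'][180:260,235:345],None,fx=5,fy=5,interpolation=cv2.INTER_CUBIC)
c2=cv2.resize(b['im'][180:240,240:320],(600,450),interpolation=cv2.INTER_CUBIC)
cv2.imwrite('pics/c1.png',c1[:,:,::-1]);cv2.imwrite('pics/c2.png',c2[:,:,::-1])
P=cloud(a)
print(P[300,400],P[120,200])
# heights map
import sys
z=P[...,2]
print((z[185:236:3,238:325:4]*1000).astype(int))
E
```

```text
[ 0.28527723 -0.35420961 -0.00075686] [ 0.79958981  0.21071456 -0.00122021]
[[   2    1    2    1    0    0   -1   -2    1   -4   -3    0    3    0
     2    1   -2    6    9    6    1    0]
 [   1   -1    4    0    0    0    2    2    1    1    3   -1    3    0
    -1   -2   -2    0    0    0    2    0]
 [   1    0    0   27   41   41    1   -1   -2    5    0    1    0    2
     0    1    0    0    1   -1    0    0]
 [   0    0   39    2    6   15   70   39    2    6   -1   -3    0   -1
     0    3    0    0    0   -1    1   -1]
 [   0    0   38    2    2   21   73    9   31   41    4    3    2    6
     0    0    2    2    0    0    0   -3]
 [   0    2   29   24    3   43    6    6   22   62   23   37   40   72
     0   -2    0    0    1    0   -2    1]
 [   3    0   13    4   21   55   21   24   21   72    8   18   14   32
    41    0    3    1    0    2    0    1]
 [  -1   40    5   16   18   71   16    6    4    1   20   23   45    0
     5   25   65   43   -1   -1    1    1]
 [  -1   39    2    1    3   68    4   17   44    5   19    3   61    4
    23   23   71   19   34   41 
[... 231 characters left out ...]
  2   -2]
 [   2    2    3    1    2    0    8   34   41    0    4   48    5   19
    17   64   20    4    6   74    0    4]
 [   1    1    2    0    0    1    0    0    4   27   42   57    3    3
     3   74   11   22   41    1    2    0]
 [   1    5    1    2    0   -1    0    2    2    4   -1   17   37   42
     3    7 1103   20   52   -2   -1   -1]
 [   0    2   -1    0    3    4    1   -1   -1    3    0    1    0    6
    33   40    4    4   58    4    1    0]
 [   0    1   -1    1    0   -4    1    2    3    0    2    0    0    2
     3    0   21   39   68    1    2    3]
 [  -2    1    1   -2    1   -1    0    0    0   -1   -3   -1    1    2
     0    1   -1    4    0    0    1    0]]
```

View pics/c1.png

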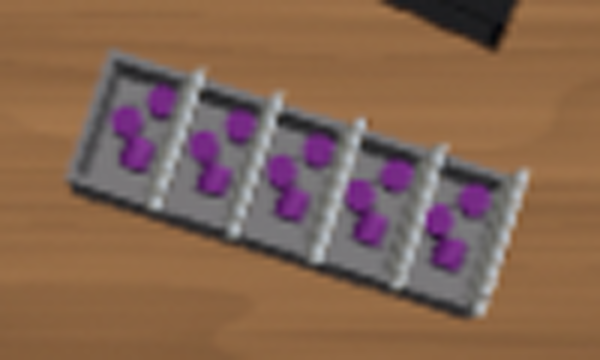

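View pics/c2.png

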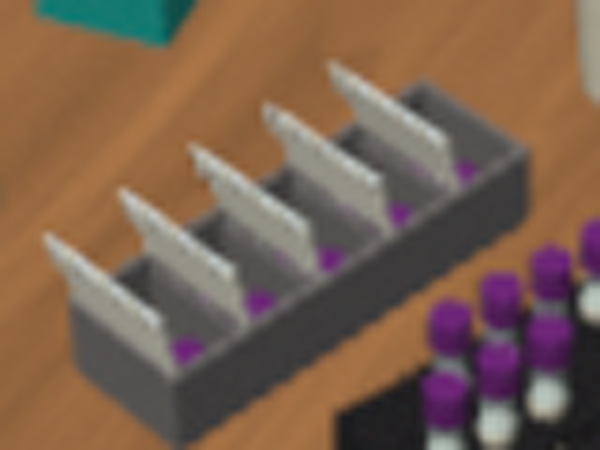

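```bash
python3 - <<'E'
from h import *
for n in ['top0.npz','scene0.npz']:
    a=load(n);P=cloud(a)
    print('cam',-a['R'].T@a['t'])
    near=(abs(P[...,0]-0.53)<.11)&(abs(P[...,1]+.03)<.14)
    v,u=np.where(near&(P[...,2]>.01));print(u.min(),u.max(),v.min(),v.max())
    # rim: connected component of box
    if 'top' in n:
        win=np.zeros(P.shape[:2],np.uint8);cv2.fillPoly(win,[np.array([[240,192],[252,185],[322,203],[316,240],[234,216]])],1)
    else:
        win=np.zeros(P.shape[:2],np.uint8);cv2.fillPoly(win,[np.array([[242,208],[290,180],[313,200],[313,212],[264,240],[246,225]])],1)
    rim=(win>0)&(abs(P[...,2]-.040)<.004)
    q=P[rim][:,:2].astype(np.float32)
    r=cv2.minAreaRect(q*1000);print(n,len(q),r)
    bx=cv2.boxPoints(r);print(bx)
    hi=(win>0)&(P[...,2]>.066)&(P[...,2]<.080)
    # express in box frame
    c=np.array(r[0])/1000
    e=bx-np.roll(bx,1,0);L=np.linalg.norm(e,axis=1);ax=e[np.argmax(L)]/L.max()
    if ax[1]<0: ax=-ax
    xa=np.array([ax[1],-ax[0]]); print('yaxis',ax,'yaw',np.degrees(np.arctan2(-ax[0],ax[1])))
    h=P[hi];Y=(h[:,:2]-c)@ax*1000;X=(h[:,:2]-c)@xa*1000
    for k in range(5):
        c0=-92.5+38*k-6;m=abs(Y-c0)<16
        print(k+1,m.sum(),'y',Y[m].mean().round(1),Y[m].std().round(1),'x',X[m].min().round(1),X[m].max().round(1),'z',(h[m,2].max()*1000).round(1))
a=load('top0.npz');P=cloud(a)
# neighbours: rack, jar, cup extents
for nm,(u0,u1,v0,v1) in dict(rack=(268,326,142,188),jar=(343,365,214,234),cup=(188,224,168,200)).items():
    Q=P[v0:v1,u0:u1].reshape(-1,3);Q=Q[Q[:,2]>.02];print(nm,Q.min(0).round(3),Q.max(0).round(3))
    print(cv2.minAreaRect((Q[:,:2]*1000).astype(np.float32)))
E
```

```text
cam [ 0.32579822 -0.03352356  1.10308533]
241 321 163 232
top0.npz 286 ((525.2615966796875, -21.838035583496094), (191.97711181640625, 64.8017578125), 72.60945129394531)
[[ 465.65237  -103.75484 ]
 [ 527.492    -123.123   ]
 [ 584.87085    60.078766]
 [ 523.0312     79.44693 ]]
yaxis [0.2988836  0.95428956] yaw -17.39056
1 41 y -100.2 1.2 x -37.2 28.0 z 77.0
2 38 y -62.6 1.2 x -36.0 28.6 z 78.6
3 40 y -25.1 1.3 x -37.5 27.8 z 76.2
4 37 y 13.1 1.3 x -37.7 30.1 z 78.0
5 36 y 49.5 1.2 x -38.6 29.6 z 75.2
cam [ 1.01985014 -0.83422397  0.89651762]
246 311 188 254
scene0.npz 295 ((523.22509765625, -21.2960205078125), (196.05441284179688, 70.45976257324219), 72.49122619628906)
[[ 460.1357  -104.18274]
 [ 527.3312  -125.38069]
 [ 586.31445   61.5907 ]
 [ 519.119     82.78865]]
yaxis [0.30085173 0.9536709 ] yaw -17.508766
1 33 y -100.0 1.3 x -34.0 29.9 z 76.7
2 37 y -62.7 1.5 x -33.3 30.9 z 75.5
3 32 y -24.9 1.3 x -33.4 30.6 z 76.5
4 36 y 13.3 1.6 x -35.9 32.2 z 77.0
5 30 y 49.6 1.8 x -34.5 31.8 z 76.4
rack [ 0.326 -0.143  0.022] [0.701 0.    1.103]
((514.591796875, -26.28247833251953), (135.99697875976562, 352.5428466796875), 71.10186004638672)
jar [ 0.466 -0.247  0.02 ] [ 0.505 -0.206  0.063]
((485.5279541015625, -226.11270141601562), (40.65458297729492, 39.693626403808594), 86.77938842773438)
cup [ 0.326 -0.034  0.02 ] [0.621 0.204 1.103]
((462.4093017578125, 91.86157989501953), (364.110107421875, 70.42668914794922), 31.599464416503906)
```

```bash
cat >> h.py <<'E'
from scipy.spatial.transform import Rotation as Rr
C=np.array([.525,-.022]);ay=np.array([.299,.954]);ax=np.array([.954,-.299])
def rel(s=None):
    from workcell import monitor
    s=s or monitor.get_state()
    q=s['orientation'];R=Rr.from_quat([q[1],q[2],q[3],q[0]]).as_matrix()
    p=np.array(s['tcp_pos']);tip=p+R[:,1]*.022
    d=tip[:2]-C
    print('t',round(s['clock'],2),'tip box X %.1f Y %.1f z %.1f'%(d@ax*1000,d@ay*1000,tip[2]*1000),'F',np.round(s['wrist_force'],2),'gap',round(s['finger_gap']*1000,1))
    B=np.array([[*ax,0],[*ay,0],[0,0,1]])
    print('tool axes (cols x,y,z) in box frame\n',(B@R).round(3))
    return R,B
def shift(R,B,dX,dY,dZ): return R.T@(B.T@np.array([dX,dY,dZ]))
E
python3 - <<'E'
from h import *
from workcell import monitor,env
print([k for k in dir(env) if k[0]!='_'])
R,B=rel()
# target: tool y = down, tool x along +-box x
for sg in(1,-1):
    T=B.T@np.array([[sg,0,0],[0,0,sg],[0,-1,0]]).astype(float)
    print(np.linalg.det(T),np.degrees(Rr.from_matrix(R.T@T).as_rotvec()).round(1))
a=load('top0.npz');P=cloud(a)
Q=P[148:188,270:325].reshape(-1,3);Q=Q[(Q[:,2]>.03)&(Q[:,2]<.1)]
Y=(Q[:,:2]-C)@ay;X=(Q[:,:2]-C)@ax;m=X>.045
print('rack X',X[m].min(),X[m].max(),'Y',Y[m].min(),Y[m].max(),Q[m,2].max())
Q=P[165:202,188:226].reshape(-1,3);Q=Q[(Q[:,2]>.03)&(Q[:,2]<.1)]
Y=(Q[:,:2]-C)@ay;X=(Q[:,:2]-C)@ax
print('cup X',X.min(),X.max(),'Y',Y.min(),Y.max())
E
```

```text
['MotionError', 'finger_overhang']
t 0.15 tip box X -121.5 Y -561.6 z 230.6 F [ 0.09 -0.05 -0.87] gap 85.1
tool axes (cols x,y,z) in box frame
 [[ 0.671 -0.001  0.741]
 [-0.741  0.001  0.671]
 [-0.001 -1.     0.   ]]
0.9995169999999999 [ -0.  -47.8  -0.1]
0.9995169999999999 [ 1.000e-01  1.322e+02 -1.000e-01]
rack X 0.09494618282684306 0.16818232925841922 Y -0.07927946331335574 0.057723385638758624 0.09659754631190517
cup X -0.03364703533956716 0.036933703255030106 Y 0.16456860242415755 0.235466677091248
```

drive_tool(plan="-1 0 0 40 0 -9.6 0;-1 0 0 40 0 -9.6 0;-1 0 0 40 0 -9.6 0;-1 0 0 40 0 -9.6 0;-1 0 0 40 0 -9.6 0;-1 0 0 0 0 0 0", grip_force=20)

```text
clock: 0.9
tcp_pos: [0.3825, -0.3817, 0.2499]
orientation: [0.702, -0.699, 0.098, -0.096]
wrist_force: [0.3, -0.1, -0.2]
finger_gap: 0.0001
```

```bash
python3 -c "
from h import *
R,B=rel();print(np.degrees(Rr.from_matrix(R.T@(B.T@np.array([[1.,0,0],[0,0,1],[0,-1,0]]))).as_rotvec()).round(1))"
```

```text
t 0.9 tip box X -28.5 Y -385.6 z 227.9 F [ 0.3  -0.1  -0.17] gap 0.1
tool axes (cols x,y,z) in box frame
 [[ 0.999 -0.004 -0.028]
 [ 0.028  0.004  0.999]
 [-0.004 -1.     0.004]]
[-0.2  1.6 -0.2]
```

drive_tool(plan="-1 8 0 55 0 1.6 0;-1 7 0 55 0 0 0;-1 7 0 55 0 0 0;-1 6 20 55 0 0 0;-1 0 40 40 0 0 0;-1 0 0 0 0 0 0")

```text
clock: 1.65
tcp_pos: [0.49, -0.1404, 0.1883]
orientation: [0.699, -0.698, 0.112, -0.112]
wrist_force: [-0.9, -0.4, -0.4]
finger_gap: -0.0001
```

```bash
python3 -c "
from h import *
from workcell import cams
R,B=rel();print(np.degrees(Rr.from_matrix(R.T@(B.T@np.array([[1.,0,0],[0,0,1],[0,-1,0]]))).as_rotvec()).round(1))
for n in ['wrist','scene']:
  im,d=cams.read_camera(n);cv2.imwrite(f'pics/{n}1.png',im[:,:,::-1]);np.savez(n+'1.npz',im=im,d=d,**cams.calibration(n))
"
```

```text
t 1.65 tip box X 2.0 Y -123.4 z 166.3 F [-0.86 -0.38 -0.36] gap -0.1
tool axes (cols x,y,z) in box frame
 [[ 1.    -0.001  0.015]
 [-0.015  0.002  1.   ]
 [-0.001 -1.     0.002]]
[-0.1 -0.9 -0.1]
```

View pics/wrist1.png

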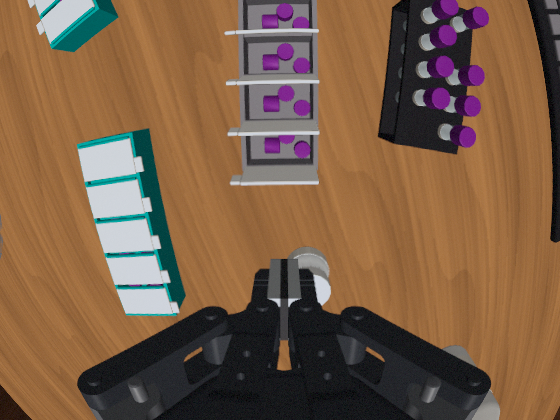

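View pics/scene1.png

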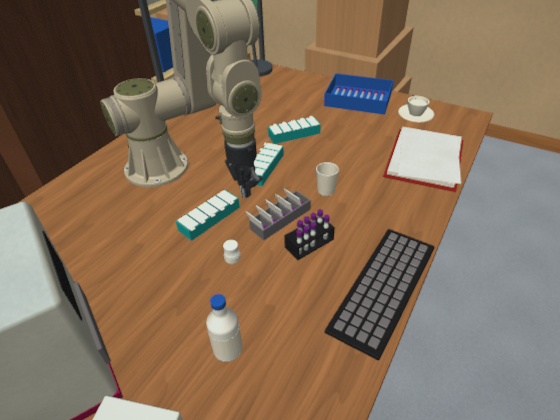

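```bash
python3 -c "
from h import *
a=load('wrist1.npz');d=a['d'];h,w=d.shape;v,u=np.mgrid[:h,:w]
x=(u-a['cx'])/a['fx'];y=(v-a['cy'])/a['fy'];r=np.hypot(x,y)+1e-9
P=np.stack([x/r*np.tan(r)*d,y/r*np.tan(r)*d,d],-1);P=(P-a['t'])@a['R']
X=(P[...,:2]-C)@ax*1000;Y=(P[...,:2]-C)@ay*1000;Z=P[...,2]*1000
for vv in range(256,345,8): print(vv,[(uu,int(X[vv,uu]),int(Y[vv,uu]),int(Z[vv,uu])) for uu in (262,276,292,306)])
# lid edges check in the wrist
for vv in (179,182,185,130,132,134): print(vv,X[vv,275].round(1),Y[vv,275].round(1),Z[vv,275].round(1))
m=(Z>66)&(Z<80)&(abs(X)<45)
for k in range(5):
  q=m&(abs(Y-(-98.5+38*k))<12);print(k+1,q.sum(),Y[q].mean(),X[q].min(),X[q].max(),Z[q].max())
"
```

```text
256 [(262, -21, -198, 1), (276, -6, -199, 0), (292, 10, -191, 16), (306, 23, -186, 26)]
264 [(262, -21, -208, 0), (276, 0, -112, 176), (292, 6, -112, 177), (306, 23, -189, 36)]
272 [(262, -7, -116, 177), (276, 0, -112, 184), (292, 6, -112, 184), (306, 13, -116, 177)]
280 [(262, -7, -117, 183), (276, 0, -112, 191), (292, 6, -112, 191), (306, 12, -116, 184)]
288 [(262, -6, -115, 192), (276, 0, -112, 197), (292, 6, -112, 197), (306, 12, -116, 191)]
296 [(262, -6, -115, 198), (276, 0, -111, 204), (292, 5, -112, 203), (306, 11, -116, 197)]
304 [(262, -5, -109, 212), (276, 0, -111, 209), (292, 5, -111, 209), (306, 10, -110, 212)]
312 [(262, -5, -110, 216), (276, 0, -111, 215), (292, 5, -111, 214), (306, 10, -111, 215)]
320 [(262, -4, -111, 220), (276, 0, -111, 220), (292, 5, -112, 219), (306, 10, -111, 219)]
328 [(262, -4, -111, 224), (276, 0, -114, 220), (292, 5, -113, 222), (306, 10, -111, 224)]
336 [(262, -3, -106, 233), (276, 0, -123, 215), (292, 5, -123, 215), (306, 9, -106, 234)]
344 [(262, -3, -106, 237), (276, 0, -127, 215), (292, 5, -126, 215), (306, 9, -106, 237)]
179 -3.3 -98.2 69.9
182 -3.2 -99.4 74.7
185 -5.3 -121.1 1.2
130 -2.5 -61.0 69.7
132 -2.4 -62.2 72.6
134 -2.4 -63.6 73.6
1 612 -99.00893090648032 -37.737980323334156 29.658543844088786 74.81641091655902
2 593 -61.99798634116596 -37.880431498753325 29.464070207504 75.54685402029557
3 473 -24.7284692073878 -37.37074095895494 29.83542756864843 74.84674509139964
4 372 12.903104196067913 -37.237936054413304 29.588002377209257 75.03604523582307<string>:12: RuntimeWarning: Mean of empty slice.
  ret = ret.dtype.type(ret / rcount)
Traceback (most recent call last):
ValueError: zero-size array to reduction operation minimum which has no identity
```

drive_tool(plan="-1 0 40 0 0 -0.9 0;-1 0 40 0 0 0 0;-1 0 22 0 0 0 0;-1 0 0 0 0 0 0")

```text
clock: 2.25
tcp_pos: [0.4964, -0.1527, 0.0925]
orientation: [-0.696, 0.7, -0.105, 0.117]
wrist_force: [-0.1, 0.1, 1.2]
finger_gap: -0.0001
```

```bash
python3 -c "
from h import *
rel()"
```

```text
t 2.25 tip box X 12.2 Y -133.3 z 70.5 F [-0.08  0.14  1.17] gap -0.1
tool axes (cols x,y,z) in box frame
 [[ 1.     0.017  0.012]
 [-0.012 -0.003  1.   ]
 [ 0.017 -1.    -0.003]]
```

drive_tool(plan="-1 -6 3 6 0 0 0.5;-1 -6 3 6 0 0 0.4;-1 0 0 0 0 0 0;-1 0 0 0 0 0 0")

```text
clock: 2.75
tcp_pos: [0.4909, -0.1394, 0.0903]
orientation: [-0.696, 0.7, -0.11, 0.115]
wrist_force: [0.0, -0.0, -0.0]
finger_gap: 0.0001
```

```bash
python3 -c "
from h import *
rel()"
```

```text
t 2.75 tip box X 2.7 Y -122.3 z 68.3 F [ 0.02 -0.05 -0.04] gap 0.1
tool axes (cols x,y,z) in box frame
 [[ 1.     0.007  0.015]
 [-0.015 -0.004  1.   ]
 [ 0.008 -1.    -0.004]]
```

drive_tool(plan="-1 -1 4 8 0 0 0.2;-1 -1 4 8 0 0 0.2;-1 0 1 8 0 0 0;-1 0 1 6 0 0 0;-1 0 0 0 0 0 0")

```text
clock: 3.38
tcp_pos: [0.4993, -0.1079, 0.0796]
orientation: [-0.697, 0.7, -0.112, 0.112]
wrist_force: [-0.7, 0.0, 0.3]
finger_gap: -0.0003
```

```bash
python3 -c "
from h import *
rel()"
```

```text
t 3.38 tip box X 1.2 Y -89.7 z 57.6 F [-0.73  0.01  0.26] gap -0.3
tool axes (cols x,y,z) in box frame
 [[ 1.     0.001  0.014]
 [-0.014 -0.005  1.   ]
 [ 0.001 -1.    -0.005]]
```

drive_tool(plan="-1 0 3 6 0 0 0;-1 0 5 5 0 0 0;-1 0 3 1 0 0 0;-1 0 0 0 0 0 0;-1 0 0 0 0 0 0")

```text
clock: 4.0
tcp_pos: [0.5032, -0.0958, 0.0676]
orientation: [-0.697, 0.7, -0.112, 0.112]
wrist_force: [-0.5, -0.9, 1.6]
finger_gap: 0.0001
```

```bash
python3 -c "
from h import *
rel()"
```

```text
t 4.0 tip box X 1.3 Y -77.0 z 45.6 F [-0.5  -0.89  1.61] gap 0.1
tool axes (cols x,y,z) in box frame
 [[ 1.     0.     0.014]
 [-0.014 -0.004  1.   ]
 [ 0.    -1.    -0.004]]
```

drive_tool(plan="-1 0 1.5 0 0 0 0;-1 0 1 0 0 0 0;-1 0 0 0 0 0 0")

```text
clock: 4.38
tcp_pos: [0.5033, -0.0961, 0.0652]
orientation: [-0.697, 0.7, -0.112, 0.112]
wrist_force: [0.0, -0.3, -0.7]
finger_gap: 0.0002
```

```bash
python3 -c "
from h import *
from workcell import cams
rel()
for n in ['scene']:
  im,d=cams.read_camera(n);cv2.imwrite(f'pics/{n}2.png',cv2.resize(im[150:260,200:340,::-1],None,fx=5,fy=5,interpolation=2))"
```

```text
t 4.38 tip box X 1.5 Y -77.3 z 43.2 F [ 0.05 -0.25 -0.66] gap 0.2
tool axes (cols x,y,z) in box frame
 [[ 1.     0.001  0.015]
 [-0.015 -0.004  1.   ]
 [ 0.001 -1.    -0.004]]
```

View pics/scene2.png

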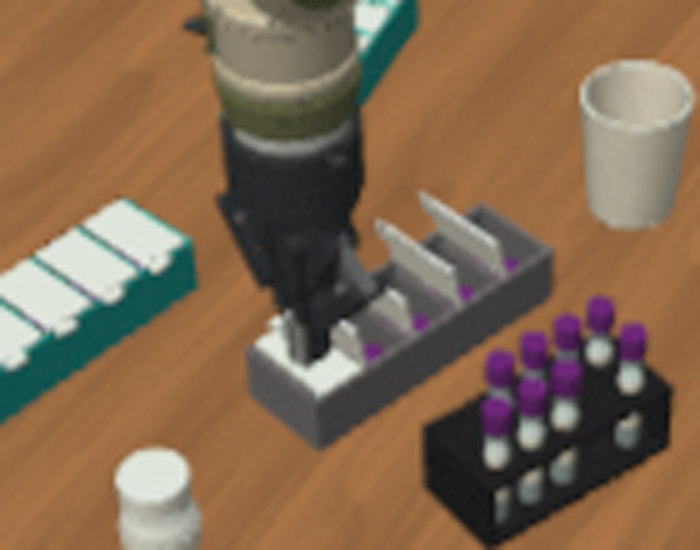

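The crop shows lid 1 flat under the fingers at about (305,360) and lids 2–5 still upright. I'll press slightly further until the force sensor shows contact.

drive_tool(plan="-1 0 0.8 0 0 0 0;-1 0 0.8 0 0 0 0;-1 0 0 0 0 0 0")

```text
clock: 4.8
tcp_pos: [0.5035, -0.0962, 0.0652]
orientation: [-0.697, 0.7, -0.112, 0.113]
wrist_force: [-0.4, -0.5, 0.4]
finger_gap: 0.0004
```

```bash
python3 -c "
from h import *
rel()"
```

```text
t 4.8 tip box X 1.7 Y -77.3 z 43.2 F [-0.41 -0.51  0.38] gap 0.4
tool axes (cols x,y,z) in box frame
 [[ 1.     0.002  0.015]
 [-0.015 -0.004  1.   ]
 [ 0.002 -1.    -0.004]]
```

drive_tool(plan="-1 0 -10 -2 0 0 0;-1 0 -8 0 0 0 0;-1 0 0 7 0 0 0;-1 0 0 8 0 0 0;-1 0 1 7 0 0 0;-1 0 1 4 0 0 0;-1 0 0 0 0 0 0")

```text
clock: 5.68
tcp_pos: [0.5116, -0.0714, 0.0819]
orientation: [-0.696, 0.7, -0.112, 0.112]
wrist_force: [-0.3, -0.3, 0.5]
finger_gap: -0.0001
```

```bash
python3 -c "
from h import *
rel()"
```

```text
t 5.67 tip box X 2.1 Y -51.2 z 59.9 F [-0.34 -0.28  0.49] gap -0.1
tool axes (cols x,y,z) in box frame
 [[ 1.     0.002  0.014]
 [-0.014 -0.005  1.   ]
 [ 0.002 -1.    -0.005]]
```

Now fold down: target (Y -39.5, z 43).

drive_tool(plan="-1 0 4 6 0 0 0;-1 0 6 5 0 0 0;-1 0 4 1 0 0 0;-1 0 2 0 0 0 0;-1 0 1 0 0 0 0;-1 0 0.5 0 0 0 0;-1 0 0 0 0 0 0")

```text
clock: 6.55
tcp_pos: [0.5156, -0.0593, 0.0652]
orientation: [-0.697, 0.7, -0.111, 0.113]
wrist_force: [0.3, -0.2, 0.2]
finger_gap: 0.0003
```

```bash
python3 -c "
from h import *
rel()"
```

```text
t 6.55 tip box X 2.2 Y -38.5 z 43.2 F [ 0.32 -0.24  0.21] gap 0.3
tool axes (cols x,y,z) in box frame
 [[ 1.     0.002  0.014]
 [-0.014 -0.004  1.   ]
 [ 0.002 -1.    -0.004]]
```

Lid 2 is down, stopped at the same 43.2 mm. Lid 3 next, with the same stroke.

drive_tool(plan="-1 0 -10 -3 0 0 0;-1 0 -8 0 0 0 0;-1 0 0 7 0 0 0;-1 0 0 8 0 0 0;-1 0 1 7 0 0 0;-1 0 1 4 0 0 0;-1 0 0 0 0 0 0")

```text
clock: 7.42
tcp_pos: [0.5232, -0.0357, 0.0816]
orientation: [-0.696, 0.7, -0.111, 0.112]
wrist_force: [0.1, -0.7, -0.8]
finger_gap: -0.0001
```

```bash
python3 -c "
from h import *
from workcell import cams
rel()
for n in ['scene']:
  im,d=cams.read_camera(n);cv2.imwrite(f'pics/{n}3.png',cv2.resize(im[150:260,200:340,::-1],None,fx=5,fy=5,interpolation=2))"
```

```text
t 7.42 tip box X 2.5 Y -13.7 z 59.6 F [ 0.09 -0.73 -0.8 ] gap -0.1
tool axes (cols x,y,z) in box frame
 [[ 1.     0.002  0.014]
 [-0.014 -0.005  1.   ]
 [ 0.002 -1.    -0.005]]
```

View pics/scene3.png

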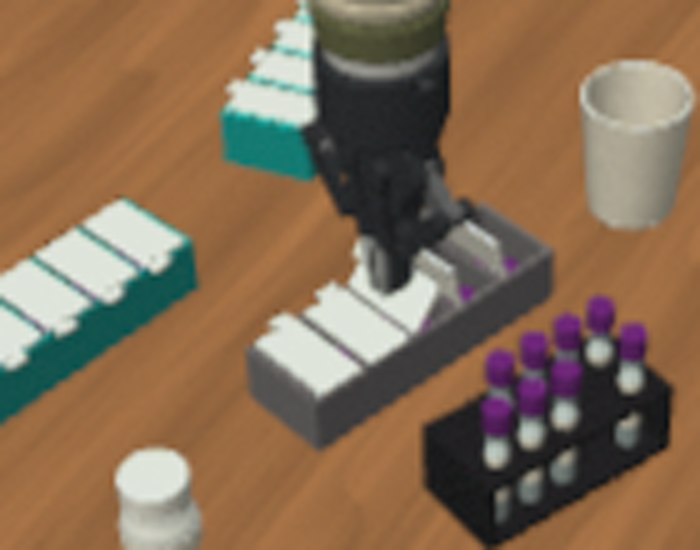

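Lids 1 and 2 lie flat at (305,355) and (355,325). Lid 3 is half folded under the fingertip at (395,290), and the box corner is still at (318,447), unmoved. I'll carry on.

drive_tool(plan="-1 0 4 6 0 0 0;-1 0 6 5 0 0 0;-1 0 4 1 0 0 0;-1 0 2 0 0 0 0;-1 0 1 0 0 0 0;-1 0 0.5 0 0 0 0;-1 0 0 0 0 0 0")

```text
clock: 8.35
tcp_pos: [0.5271, -0.0239, 0.0651]
orientation: [-0.696, 0.7, -0.111, 0.113]
wrist_force: [0.4, -0.2, 0.3]
finger_gap: 0.0001
```

```bash
python3 -c "
from h import *
rel()"
```

```text
t 8.35 tip box X 2.7 Y -1.2 z 43.1 F [ 0.36 -0.18  0.27] gap 0.1
tool axes (cols x,y,z) in box frame
 [[ 1.     0.003  0.015]
 [-0.015 -0.004  1.   ]
 [ 0.003 -1.    -0.004]]
```

drive_tool(plan="-1 0 -10 -2 0 0 0;-1 0 -8 0 0 0 0;-1 -1 0 7 0 0 0;-1 -1 0 8 0 0 0;-1 0 1 7 0 0 0;-1 0 1 4 0 0 0;-1 0 0 0 0 0 0")

```text
clock: 9.22
tcp_pos: [0.5332, 0.0015, 0.0816]
orientation: [-0.696, 0.7, -0.111, 0.113]
wrist_force: [0.6, -0.1, -0.1]
finger_gap: 0.0
```

```bash
python3 -c "
from h import *
rel()"
```

```text
t 9.22 tip box X 0.9 Y 24.7 z 59.6 F [ 0.56 -0.14 -0.13] gap 0.0
tool axes (cols x,y,z) in box frame
 [[ 1.     0.003  0.014]
 [-0.014 -0.005  1.   ]
 [ 0.003 -1.    -0.005]]
```

drive_tool(plan="-1 0 4 6 0 0 0;-1 0 6 5 0 0 0;-1 0 4 0 0 0 0;-1 0 2 0 0 0 0;-1 0 1 0 0 0 0;-1 0 0.5 0 0 0 0;-1 0 0 0 0 0 0")

```text
clock: 10.1
tcp_pos: [0.5367, 0.0125, 0.0651]
orientation: [-0.696, 0.7, -0.111, 0.113]
wrist_force: [-0.0, 0.5, 0.2]
finger_gap: -0.0
```

```bash
python3 -c "
from h import *
rel()"
```

```text
t 10.1 tip box X 0.9 Y 36.3 z 43.1 F [-0.01  0.48  0.22] gap -0.0
tool axes (cols x,y,z) in box frame
 [[ 1.     0.003  0.015]
 [-0.015 -0.004  1.   ]
 [ 0.003 -1.    -0.004]]
```

drive_tool(plan="-1 0 -10 -2 0 0 0;-1 0 -8 0 0 0 0;-1 0 0 7 0 0 0;-1 0 0 8 0 0 0;-1 0 1 7 0 0 0;-1 0 1 5 0 0 0;-1 0 0 0 0 0 0")

```text
clock: 10.98
tcp_pos: [0.545, 0.0381, 0.0814]
orientation: [-0.696, 0.7, -0.111, 0.113]
wrist_force: [-0.9, -0.3, 0.5]
finger_gap: -0.0002
```

```bash
python3 -c "
from h import *
rel()"
```

```text
t 10.97 tip box X 1.2 Y 63.2 z 59.4 F [-0.92 -0.27  0.51] gap -0.2
tool axes (cols x,y,z) in box frame
 [[ 1.     0.003  0.014]
 [-0.014 -0.005  1.   ]
 [ 0.003 -1.    -0.005]]
```

drive_tool(plan="-1 0 4 6 0 0 0;-1 0 6 5 0 0 0;-1 0 4 0 0 0 0;-1 0 2 0 0 0 0;-1 0 1 0 0 0 0;-1 0 0.5 0 0 0 0;-1 0 0 0 0 0 0")

```text
clock: 11.85
tcp_pos: [0.5486, 0.0491, 0.0651]
orientation: [-0.696, 0.7, -0.111, 0.113]
wrist_force: [0.3, 0.4, -0.0]
finger_gap: -0.0
```

```bash
python3 -c "
from h import *
rel()"
```

```text
t 11.85 tip box X 1.3 Y 74.8 z 43.1 F [ 0.33  0.45 -0.01] gap -0.0
tool axes (cols x,y,z) in box frame
 [[ 1.     0.003  0.015]
 [-0.015 -0.004  1.   ]
 [ 0.003 -1.    -0.004]]
```

Lift clear and step back so that the cameras can see the whole row.

drive_tool(plan="-1 0 -20 0 0 0 0;-1 0 -50 0 0 0 0;-1 0 -50 -20 0 0 0;-1 0 -20 -50 0 0 0;-1 0 0 -50 0 0 0;-1 -50 0 -50 0 0 0;-1 -50 0 -50 0 0 0;-1 0 0 0 0 0 0")

```text
clock: 12.85
tcp_pos: [0.3956, -0.1266, 0.2074]
orientation: [-0.695, 0.701, -0.111, 0.113]
wrist_force: [0.7, 0.7, 0.1]
finger_gap: -0.0001
```

```bash
python3 -c "
from h import *
from workcell import cams
rel()
for n in ['scene','top','wrist']:
  im,d=cams.read_camera(n);cv2.imwrite(f'pics/{n}4.png',im[:,:,::-1]);np.savez(n+'4.npz',im=im,d=d,**cams.calibration(n))
im=load('scene4.npz')['im'];cv2.imwrite('pics/s4c.png',cv2.resize(im[150:260,200:340,::-1],None,fx=5,fy=5,interpolation=2))
for n in ['top','scene']:
  a=load(n+'4.npz');P=cloud(a);X=(P[...,:2]-C)@ax*1000;Y=(P[...,:2]-C)@ay*1000;Z=P[...,2]*1000
  m=(abs(X)<28)&(Z>30)
  for k in range(5):
    h0=-92.5+38*k;o=[]
    for lo,hi in((3,11),(11,21),(21,31)):
      q=m&(Y>h0+lo)&(Y<h0+hi);o.append((q.sum(),Z[q].mean().round(1) if q.any() else None))
    print(n,k+1,o)
  b=(abs(Z-41)<6)&(abs(X)<50)&(abs(Y)<115);r=cv2.minAreaRect((P[b][:,:2]*1000).astype(np.float32));print(r)
"
```

```text
t 12.85 tip box X -92.1 Y -138.6 z 185.4 F [0.73 0.7  0.09] gap -0.1
tool axes (cols x,y,z) in box frame
 [[ 1.     0.003  0.015]
 [-0.015 -0.008  1.   ]
 [ 0.004 -1.    -0.008]]
top 1 [(np.int64(60), np.float64(44.1)), (np.int64(77), np.float64(43.4)), (np.int64(75), np.float64(43.7))]
top 2 [(np.int64(59), np.float64(43.7)), (np.int64(76), np.float64(43.6)), (np.int64(77), np.float64(43.8))]
top 3 [(np.int64(61), np.float64(43.4)), (np.int64(73), np.float64(44.1)), (np.int64(75), np.float64(44.3))]
top 4 [(np.int64(59), np.float64(43.9)), (np.int64(74), np.float64(43.5)), (np.int64(73), np.float64(44.3))]
top 5 [(np.int64(55), np.float64(44.0)), (np.int64(72), np.float64(43.5)), (np.int64(72), np.float64(43.5))]
((522.3733520507812, -21.820716857910156), (193.8409423828125, 70.48387908935547), 72.46208190917969)
scene 1 [(np.int64(34), np.float64(44.1)), (np.int64(46), np.float64(43.6)), (np.int64(42), np.float64(43.8))]
scene 2 [(np.int64(40), np.float64(44.5)), (np.int64(41), np.float64(44.0)), (np.int64(44), np.float64(43.8))]
scene 3 [(np.int64(34), np.float64(44.3)), (np.int64(41), np.float64(44.6)), (np.int64(41), np.float64(44.3))]
scene 4 [(np.int64(31), np.float64(44.0)), (np.int64(41), np.float64(44.5)), (np.int64(40), np.float64(44.9))]
scene 5 [(np.int64(37), np.float64(44.1)), (np.int64(35), np.float64(44.3)), (np.int64(39), np.float64(44.5))]
((522.573486328125, -21.35186004638672), (196.57347106933594, 74.55210876464844), 72.63311767578125)
```

View pics/s4c.png

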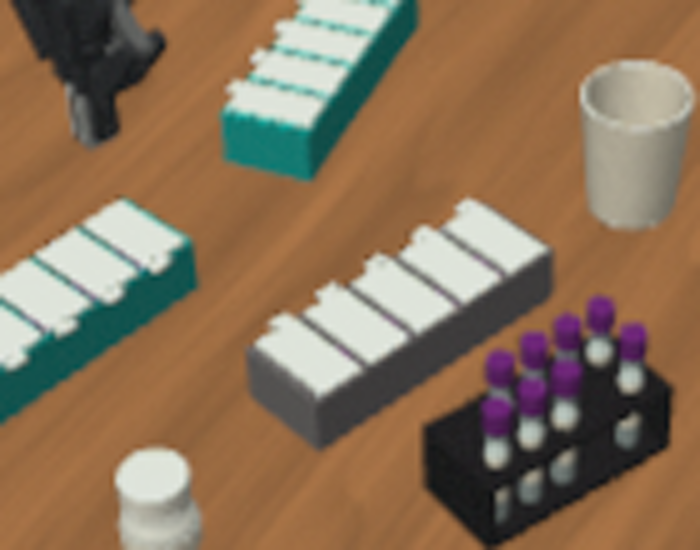

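View pics/top4.png

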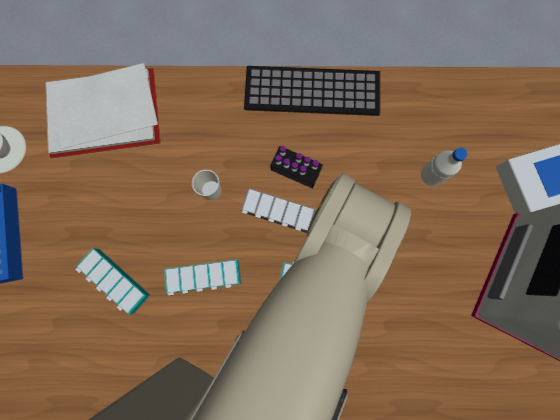

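View pics/wrist4.png

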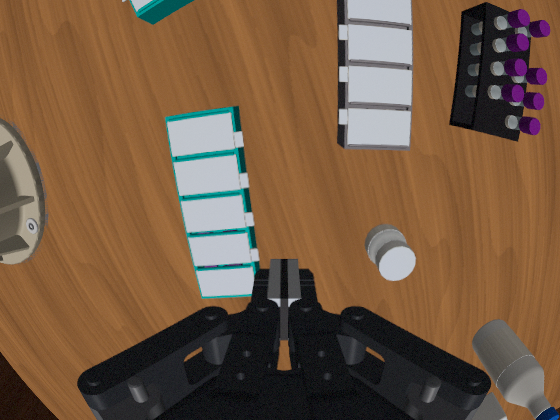

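All five lids lie flat in the scene crop, at (305,355) through (500,235). The box and bystanders are where they started and the hand is clear, so I'm handing in.

```bash
python3 -c "
from workcell import job,monitor
print(monitor.get_state()['clock']);print(job.hand_in())"
```

```text
13.0
the job is handed in; nothing more can be done
None
```

All five lids of the grey box are shut. I folded them with closed fingertips one at a time, from the -y end they leaned towards, and handed the job in at 13.0 s with the hand clear.

- **Lids:** on every lid the fingertips stopped at 43.1–43.2 mm, against 43 mm for flush. In the top and scene depth images the lids read level at 43.4–44.9 mm, about 1 mm above nominal and no more than 0.9 mm different from hinge to free edge. I put that offset down to calibration error.
- **Force:** the wrist readings I took at the end of each move stayed below about 2 N. I did not log the force within moves.
- **Box position:** in the scene view the box was within about 1 mm of its starting place. The top-view outline centre shifted about 3 mm in x, because the shut lids' tabs now count in the outline. The box's corner pixel did not change.
- **Bystanders:** the rack, cup, jar, bottle and turquoise look-alikes look unmoved in the pictures. I did not measure them again.
- **Slip in positioning:** during the first descent beside the box the tool drifted about 10 mm in x and y. I corrected it before touching anything.

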